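Index a reagent carousel and load the fallen bottle

TASK

Turn the reagent carousel by its handle bar, anticlockwise seen from above, until its one empty bay clicks home at the open loading gate, without running past it, and let go. Then stand the fallen bottle upright on its black tray between the two standing ones and let go of it, take it again and set it down (do not drop it) upright, squarely inside that empty bay. Leave the two standing bottles, the tip box and the beaker where they are, and finish with the bay still clicked in at the gate.

Things in the scene. Friction and masses are not known exactly. Their poses are not given: they have to be found in the camera images.
- carousel: fixed round white base, 274 mm across, 26 mm high; origin on the table under its axis. Its rotor has 8 bays 45 degrees apart on a circle of radius 95 mm: seven hold clipped-in white bottles (tops 130 mm above the table), one is empty. A clear hood (radius 71 to 141 mm, top at z 152 mm) covers it from -60 to +150 degrees from the base's x axis; the -x side is open
- rotor (a joint): angle of the carousel rotor in rad, growing anticlockwise seen from above. Detents at 0, 0.785, 1.571 and 2.356 pull it home (peak torque about 0.27 N m half-way between); it starts clicked in at about 0 or 0.785, seldom between; the empty bay is at the gate at 1.571
- grip (a point): centre of the black handle bar on the carousel's hub, on its axis, 180 mm above the table, turning with the rotor: bar 60 mm long (its y axis), 16 mm thick (its x axis), 30 mm high (z 163 to 193 mm). Its y axis points to the empty bay; a thin pointer under that end of the bar reaches out 45 mm that way (z 158 to 162 mm)
- bay (a point): centre of the floor of the empty bay, 40 mm above the table: a square pocket 50 x 50 mm inside with a rim 8 mm high and 3 mm thick, its sides along this point's x and y; its y axis points outward from the hub; turns with the rotor
- gate (a point): loading gate: where the centre of the empty bay's floor must come, on the base's open -x side, 95 mm from the carousel's axis, 40 mm above the table; same axes as the base. Two small posts (14 mm thick, 42 mm high) on the rim at radius 140 mm, 18 degrees either side, mark it
- tray: fixed black spill tray 200 mm (x) by 330 mm (y), rim 10 mm high and 4 mm thick; origin at the centre of its underside; inner floor 4 mm above the origin
- bottle: the fallen bottle, lying on the tray on one of its flat sides: square white bottle, body 42 x 42 x 52 mm, a shoulder, then a round ribbed cap 28 mm across from 60 to 90 mm above its foot (total 90 mm), 80 to 170 g. Origin at the centre of its foot, z axis towards the cap, x and y square to the flat sides
- neighbour_a: a bottle of the same kind standing on the tray about 110 mm to one side (-y of the tray) of its middle; origin at the centre of its foot; not to be disturbed
- neighbour_b: a bottle of the same kind standing on the tray about 110 mm to the other side (+y of the tray) of its middle; origin at the centre of its foot; not to be disturbed
- tip_box: black pipette tip box 124 x 89 x 44 mm on the table; origin at the centre of its underside; not to be disturbed
- beaker: small glass beaker 60 mm across, 60 mm high, on the table near the robot; origin at the centre of its underside; not to be disturbed
Things that resemble listed ones, but are neither listed nor needed, are in the scene too. Leave any blue or green look-alike of the bottle alone.

How it is judged (in metres and radians):
On the way, in this order (a step that is already met when the one before it is completed fails the run):
1. the rotor is clicked in with the empty bay at the gate, still, and let go (value of joint rotor between 1.5 and 1.64 rad and velocity of joint rotor between -0.1 and 0.1 rad/s and contact force between the fingers and carousel below 0.2 N), for 0.3 s.
2. the fallen bottle stands upright by itself on the tray between the other two, let go (angle between bottle's own z axis and vertical below 0.08 rad and contact force between the fingers and bottle below 0.1 N and linear speed of bottle below 0.03 m/s and z of bottle in the frame of tray between 0 and 0.008 m and x of bottle in the frame of tray between -0.1 and 0.1 m and y of bottle in the frame of tray between -0.09 and 0.09 m), for 0.3 s.
At the end, for the whole second after the job is handed in: the rotor is within 0.07 rad of the click that puts the bay at the gate, and the once-fallen bottle stands at rest on the floor of the bay (foot within 4 mm of it in height), within 8 mm of its centre and within 0.06 rad of upright (value of joint rotor between 1.5 and 1.64 rad and horizontal distance between bottle and bay below 0.008 m and z of bottle in the frame of bay between -0.004 and 0.004 m and angle between bottle's own z axis and vertical below 0.06 rad and linear speed of bottle below 0.02 m/s and angular speed of bottle below 0.2 rad/s and horizontal distance between bay and gate below 0.008 m); the robot touches nothing.
It fails at once if the carousel is driven past the gate position (value of joint rotor above 2 rad).
It fails at once if a standing bottle is shifted by more than 25 mm or tipped (distance of any of neighbour_a, neighbour_b from where it was at the start of the episode above 0.025 m or angle between any of neighbour_a, neighbour_b's own z axis and vertical above 0.5 rad).
It fails at once if the tip box or the beaker is shifted by more than 25 mm or tipped (distance of any of tip_box, beaker from where it was at the start of the episode above 0.025 m or angle between beaker's own z axis and vertical above 0.5 rad).
It fails at once if the bottle is dropped (falls freely at more than 0.5 m/s, some 13 mm) (contact force between the fingers and bottle below 0.05 N and linear speed of bottle above 0.5 m/s).
It also fails if it takes over 69 s, if anything falls off the work surface, if the arm or the gripper's body presses on something with over 40 N, if the wrist force passes 120 N, or if a joint passes its speed limit or range.

ROBOT

A 7-joint arm with a two-finger parallel gripper is mounted at the origin on the work surface. World frame = base frame: x ahead of the robot, y to its left, z up, the work surface at z = 0. Lengths are in mm, angles in rad, forces in N, time in s.
With the tool pointing down it reaches from about 400 to 875 mm from the base axis. Payload 4.4 kg.
Tool frame: the origin (TCP) lies midway between the tips of the shut fingers; the grasp point (between the pads) lies 19 mm behind it; z points along the fingers, y is the line along which they close (so a half turn about z gives the same grasp; the last joint's range is limited). The gripper opens to 85 mm and grips with 20 to 120 N. Pads are 22 mm wide; open, the fingers measure 114 mm over their backs; the gripper's body (76 mm by 85 mm) begins 54 mm behind the grasp point. The pads swing forward as they close: fully open they stand 13 mm farther back than shut.
Start: joints at [-1.349, 0.628, 0.038, 1.517, -0.027, 0.996, -0.02], TCP at [184.474, 623.287, 231.313] pointing down, gripper open.
Joint ranges: [-3.06, 3.06], [-0.37, 2.12], [-1.25, 1.32], [0.18, 2.47], [-1.1, 4.24], [0.23, 1.98], [-2.94, 2.94]. Speed limits (rad/s): [2.57, 2.57, 3.14, 3.14, 3.14, 3.14, 3.14].

INTERFACE

Orientations are given as a unit quaternion [w, x, y, z].
In Python, from rig import ctrl gives the robot as it stands.
- The arm moves only by the tool jog_arm, never from a script. Its argument "plan" is a list that holds one entry, the list of rows, each a list of 7 numbers: the shift along the tool's x, y, z normalised to -1 to 1, where 1 is 75 cm, then the turn, a rotation vector about the tool's x, y, z normalised to -1 to 1, where 1 is pi/2 rad, then the finger opening in mm, from 0 to 85.4. In form: [[[dx, dy, dz, ax, ay, az, fingers], ...]]. A call has exactly 5 rows; each row is the pose to reach, as a shift and turn from the pose commanded when the call began, along the tool's axes at that moment; what a row does not reach only later rows make up. A row lasts 1/10 s, in which the tool goes at most 50 mm and 8.59 degrees, less where a joint would pass 70% of its speed; a pose out of reach is approached as far as the arm can. A call with a number of a shift or a turn outside -1 to 1 is refused whole. A call with a gripper value outside its range is refused whole. The fingers move at their own pace and stop on an object; "grip_force" is the grip in N (left out, the last holds). Time passes only in rows, so rows that repeat a pose let the fingers close, or fill a call up. It gives the time, the measured TCP pose, the force, the opening and the grip force at its end, in the units of the state.
- ctrl.get_obs(): the state, without advancing time (a new reading comes with each control period).
- ctrl.capture(name): name is "scene" or "top" or "wrist"; returns a dict with "frame" (420x560x3 uint8, blue, green, red), "K" (3x3 intrinsics, pixels), "rvec" (rotation vector, rad) and "tvec" (3), from world to camera coordinates, as OpenCV has them. Camera axes: x right, y down, z forward; pixel columns grow to the right and rows downward; lengths in mm; the calibration is good to about 2 mm. The wrist camera is an equidistant fisheye: a pixel r from the principal point sees the ray r / f radians off the axis. A picture is of the moment at which its call begins. There is no depth.
- ctrl.sign_off(): hands the job in; it is judged then, once.
The state is a dict: "t": time; "joints": joint angles; "joint_vel": joint speeds; "effort": joint torques, N m; "position": TCP position; "eef_rot": TCP orientation; "ft_force": force on the tool from outside, world axes, zero at the start; "torque": the same for the moment, N m; "width": opening from 0.0 (shut) to 1.0 (fully open); "grip_force": force on a finger pad.
Only numpy, scipy, OpenCV 4.12 (cv2) and the standard library are available. Lean on these libraries where they do the work, as an engineer would, in place of code of your own. Each camera call takes 0.05 s, during which the arm holds its last target. There are 200 camera calls.

## Working session

There is one attempt and no reset: what is moved stays moved. The work goes in short steps, Python scripts to look and compute and a tool call to move; the robot and the scene stay as the last step left them, time stands still between calls to the robot, and variables do not carry over. Pictures are saved under pics/ and viewed, at most 10 in all, crops included, and the job is handed in when it is done.

Besides the shell and the picture viewer there is one more tool, called after "Emit:" as name(argument=value, ...), one argument or row to a line, values as JSON. jog_arm: Moves the arm, as the interface text tells. Its arguments: {"type":"object","properties":{"plan":{"type":"array"},"grip_force":{"type":"number"}},"required":["plan"]}

```bash
mkdir -p pics; ls
python3 - <<'E'
from rig import ctrl
import cv2,numpy as np,pickle
o=ctrl.get_obs(); print({k:np.round(v,3).tolist() for k,v in o.items()})
for n in ("scene","top","wrist"):
    c=ctrl.capture(n); cv2.imwrite(f"pics/{n}0.png",c["frame"]); pickle.dump(c,open(f"pics/{n}0.pkl","wb"))
    print(n,c["K"],c["rvec"],c["tvec"])
a=cv2.imread("pics/scene0.png");b=cv2.imread("pics/top0.png")
E
```

```text
pics
{'t': 0.0, 'joints': [-1.349, 0.629, 0.038, 1.518, -0.027, 0.996, -0.02], 'joint_vel': [0.001, 0.0, 0.0, 0.002, -0.002, -0.002, -0.001], 'effort': [0.0, -56.338, 1.226, -19.345, 0.011, 0.01, 0.0], 'position': [184.278, 622.664, 230.388], 'eef_rot': [-0.0, 0.143, 0.99, -0.001], 'ft_force': [0.702, 0.594, -0.427], 'torque': [-0.023, -0.01, 0.008], 'grip_force': 0.0, 'width': 0.999}
scene [[505.77347182   0.         281.91498096]
 [  0.         505.77347182 207.44998518]
 [  0.           0.           1.        ]] [ 1.20504666  2.31653072 -0.94705216] [ 306.91474148 -244.72352595 1646.3787569 ]
top [[496.63242499   0.         269.09484276]
 [  0.         496.63242499 217.37124903]
 [  0.           0.           1.        ]] [ 2.18911696 -2.15487815  0.09290288] [  -7.17753332  545.99909675 1198.92158747]
wrist [[325.1922621    0.         276.41556038]
 [  0.         325.1922621  213.31476726]
 [  0.           0.           1.        ]] [-2.31286297 -1.72731906 -0.26077372] [-649.6286598   -39.40273247  380.94304412]
```

View pics/top0.png

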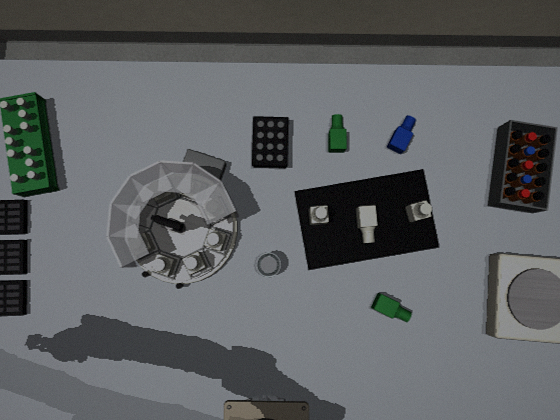

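View pics/scene0.png

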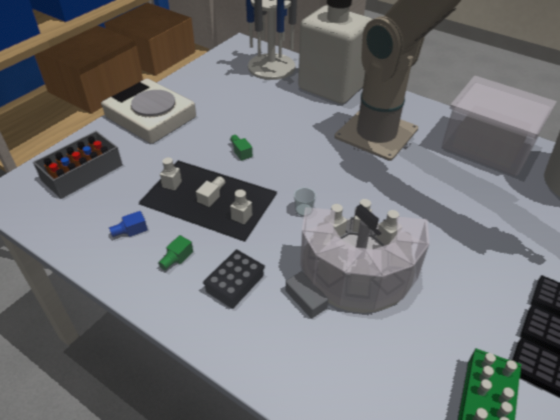

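The top view shows the carousel near (175,222), its handle near (168,223), the gate posts at (145,273) and (180,285), the tray near (367,218) with the fallen bottle at (367,222) (cap pointing down in the picture), and the neighbours at (320,213) and (422,210). I'll enlarge crops of both areas.

```bash
cat > h.py <<'E'
import numpy as np,cv2,pickle
from scipy.spatial.transform import Rotation as R
def load(n): return pickle.load(open(f"pics/{n}.pkl","rb"))
def proj(c,P):
    return cv2.projectPoints(np.float64(P).reshape(-1,1,3),c["rvec"],c["tvec"],c["K"],None)[0].reshape(-1,2)
def back(c,uv,z):
    uv=np.float64(uv).reshape(-1,2);M=cv2.Rodrigues(np.float64(c["rvec"]))[0];t=np.float64(c["tvec"]).ravel()
    d=(M.T@np.linalg.inv(c["K"])@np.c_[uv,np.ones(len(uv))].T).T; o=-M.T@t
    z=np.broadcast_to(z,len(uv)); return o+d*((z-o[2])/d[:,2])[:,None]
def move(dp,drot=(0,0,0),obs=None):
    pass
E
python3 - <<'E'
from h import *
c=load("top0");f=c["frame"]
a=cv2.resize(f[150:300,95:255],None,fx=5,fy=4*1.25,interpolation=3)[:,:800]
b=cv2.resize(f[150:280,285:445],None,fx=5,fy=5,interpolation=3)
a=cv2.resize(f[150:300,95:245],(600,600),interpolation=3);cv2.imwrite("pics/ca.png",a);
b=cv2.resize(f[160:280,285:445],(800,600),interpolation=3);cv2.imwrite("pics/cb.png",cv2.convertScaleAbs(b,alpha=1.3,beta=30))
E
```

```text
(no output)
```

View pics/ca.png

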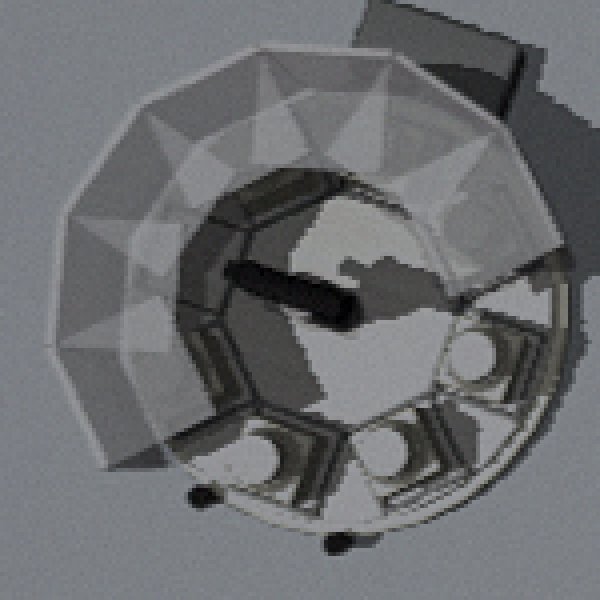

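View pics/cb.png

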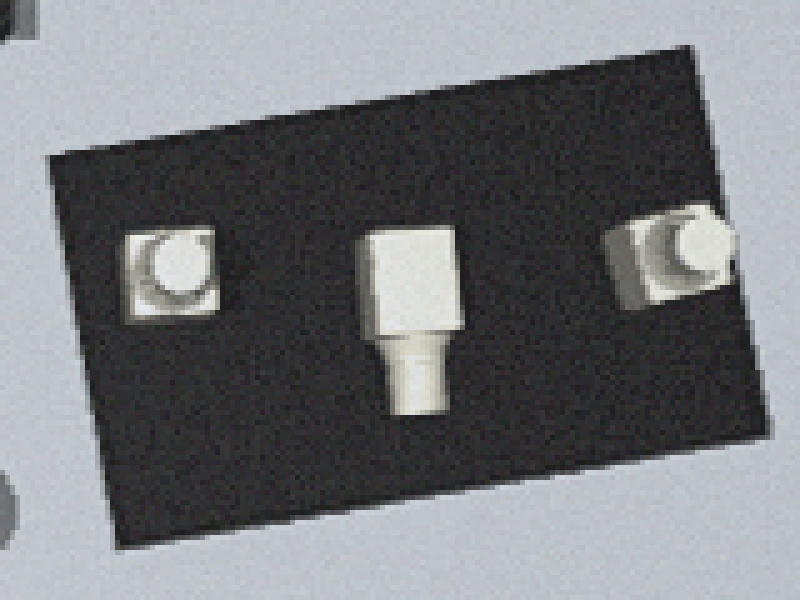

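Carousel crop: the bar runs from (235,270) to (352,308) with its pointer end to the left, i.e. about 90° before the gate, so the rotor is near 0. The posts are at (205,495) and (340,543). Tray crop: the corners are (50,155), (692,45), (772,437) and (118,548). The bottle's top face is (370,232)–(463,328) and its cap ends near (420,414), pointing toward the robot.

Run:
```python
from h import *
c=load("top0")
A=lambda p:np.float64(p)/4+[95,150]
B=lambda p:np.float64(p)/5+[285,160]
np.set_printoptions(precision=1,suppress=True)
for z in (42,68):
    p=back(c,A([[205,495],[340,543]]),z)[:,:2]; d=p[0]-p[1];m=p.mean(0)
    n=np.array([d[1],-d[0]])/np.linalg.norm(d)
    for s in (1,-1):
        ax=m+s*n*140*np.cos(np.pi/10)
        if ax[0]>m[0]: print("posts",z,p.ravel(),np.linalg.norm(d),"axis",ax,"gate dir deg",np.degrees(np.arctan2(*(m-ax)[::-1])))
q=back(c,A([[237,270],[350,305]]),[162,193])[:,:2];print("bar ends",q.ravel(),np.linalg.norm(q[0]-q[1]),q.mean(0))
q=back(c,A([[237,270],[350,305]]),193)[:,:2];print("bar at193",q.ravel(),np.linalg.norm(q[0]-q[1]),q.mean(0),np.degrees(np.arctan2(*(q[0]-q[1])[::-1])))
t=back(c,B([[50,155],[692,45],[772,437],[118,548]]),10)[:,:2];print("tray",t.ravel(),t.mean(0),[np.linalg.norm(t[i]-t[i-1]) for i in range(4)],np.degrees(np.arctan2(*(t[1]-t[2])[::-1])))
b=back(c,B([[370,232],[455,228],[463,328],[375,333]]),46)[:,:2];print("bot",b.ravel(),[np.linalg.norm(b[i]-b[i-1]) for i in range(4)])
e=back(c,B([[395,415],[447,413]]),25)[:,:2];print("cap end",e.ravel(),e.mean(0)); print("foot",b[:2].mean(0),"axis",np.degrees(np.arctan2(*(e.mean(0)-b[:2].mean(0))[::-1])),np.linalg.norm(e.mean(0)-b[:2].mean(0)))
n=back(c,B([[180,264],[705,243]]),94);print("neigh",n)
print("beaker",back(c,[[269,264]],60))
o=np.linalg.inv(np.r_[np.c_[cv2.Rodrigues(c["rvec"])[0],np.float64(c["tvec"]).reshape(3,1)],[[0,0,0,1]]])[:3,3];print(o)
```

```text
posts 42 [403.6 294.9 376.3 212.6] 86.66298583138052 axis [516.3 211.8] gate dir deg 161.6237258862083
posts 68 [404.3 288.4 377.5 207.9] 84.78779419032342 axis [517.3 206.1] gate dir deg 161.62372588620826
bar ends [529.3 252.  508.9 183.8] 71.11718455724653 [519.1 217.9]
bar at193 [526.6 244.6 508.9 183.8] 63.24843669000599 [517.8 214.2] 73.74032477487731
tray [ 614.8  -62.3  675.5 -384.2  479.3 -421.4  419.4  -98.1] [ 547.2 -241.5] [np.float64(198.5973220253003), np.float64(327.5793738593465), np.float64(199.66344394875742), np.float64(328.77459826063733)] 10.72223231861706
bot [ 574.2 -216.2  576.8 -257.4  528.2 -261.1  525.1 -218.6] [np.float64(49.11775693298282), np.float64(41.25237228073034), np.float64(48.70078398276625), np.float64(42.57922470553187)]
cap end [ 486.6 -232.1  488.  -257.5] [ 487.3 -244.8]
foot [ 575.5 -236.8] axis -174.8069669489457 88.57373960614473
neigh [[ 552.3 -119.5   94. ]
 [ 565.9 -363.4   94. ]]
beaker [[431.7  -0.3  60. ]]
[ 434.7   -6.4 1243.6]
```

```bash
cat >> h.py <<'E'
np.set_printoptions(precision=4,suppress=True)
def frame(ypsi,tilt=0.0,az=0.0):
    """tool y at azimuth ypsi (deg); tool z tilted from down by `tilt` deg toward horizontal azimuth az"""
    a,t=np.radians([az,tilt]);z=np.array([np.sin(t)*np.cos(a),np.sin(t)*np.sin(a),-np.cos(t)])
    p=np.radians(ypsi);y=np.array([np.cos(p),np.sin(p),0]);y-=z*(y@z);y/=np.linalg.norm(y)
    return np.c_[np.cross(y,z),y,z]
def rel(p,M):
    from rig import ctrl
    o=ctrl.get_obs();q=np.array(o["eef_rot"]);R0=R.from_quat(q[[1,2,3,0]]).as_matrix()
    d=R0.T@(np.float64(p)-o["position"])/750;w=R.from_matrix(R0.T@M).as_rotvec()/(np.pi/2)
    print("row",d,w,"| t",round(o["t"],2),"pos",np.round(o["position"],1),"j",np.round(o["joints"],3),"F",np.round(o["ft_force"],1),"w",round(o["width"],3),"gf",round(o["grip_force"],1))
    f=open("log.txt","a");f.write(repr((list(o["joints"]),list(o["position"]),list(o["eef_rot"])))+"\n")
E
python3 - <<'E'
from h import *
rel([516.3,212,231],frame(-18))
E
```

```text
row [-0.5799 -0.3996  0.0001] [-0.0007  0.0007  1.0168] | t 0.15 pos [184.3 622.8 230.6] j [-1.349  0.629  0.038  1.518 -0.027  0.996 -0.02 ] F [ 0.9  0.  -0.1] w 0.998 gf 0.0
```

Emit:
jog_arm(
  plan=[
    [[-0.58,-0.4,0,0,0,1.0,85],[-0.58,-0.4,0,0,0,1.0,85],[-0.58,-0.4,0,0,0,1.0,85],[-0.58,-0.4,0,0,0,1.0,85],[-0.58,-0.4,0,0,0,1.0,85]],
  ],
)

```text
t: 0.65
position: [342.4, 427.0, 231.3]
eef_rot: [-0.0, 0.499, 0.867, 0.0]
ft_force: [1.3, -0.0, 0.0]
width: 0.996
grip_force: 0.0
```

```bash
python3 -c "
from h import *
rel([516.3,212,231],frame(-18))"
```

```text
row [-0.3644  0.0562  0.0004] [ 0.     -0.0001  0.5355] | t 0.65 pos [342.4 427.  231.3] j [-1.115  0.491  0.251  1.811 -0.155  0.858 -0.264] F [ 1.3 -0.   0. ] w 0.996 gf 0.0
```

Emit:
jog_arm(
  plan=[
    [[-0.364,0.056,0,0,0,0.536,85],[-0.364,0.056,0,0,0,0.536,85],[-0.364,0.056,0,0,0,0.536,85],[-0.364,0.056,0,0,0,0.536,85],[-0.364,0.056,0,0,0,0.536,85]],
  ],
)

```text
t: 1.15
position: [500.6, 233.7, 231.3]
eef_rot: [-0.0, 0.781, 0.624, 0.0]
ft_force: [1.1, 0.4, -0.7]
width: 0.997
grip_force: 0.0
```

Run:
```python
from h import *
rel([516.3,212,231],frame(-18))
from rig import ctrl
for n in("wrist","top"):
    c=ctrl.capture(n);pickle.dump(c,open(f"pics/{n}1.pkl","wb"))
    if n=="wrist": cv2.imwrite("pics/wrist1.png",c["frame"])
    else: cv2.imwrite("pics/top1.png",c["frame"])
```

```text
row [-0.0236  0.0268  0.0004] [-0.0001 -0.0002  0.0581] | t 1.15 pos [500.6 233.7 231.3] j [-0.793  0.525  0.464  1.802 -0.295  0.884 -0.417] F [ 1.1  0.4 -0.7] w 0.997 gf 0.0
```

View pics/wrist1.png

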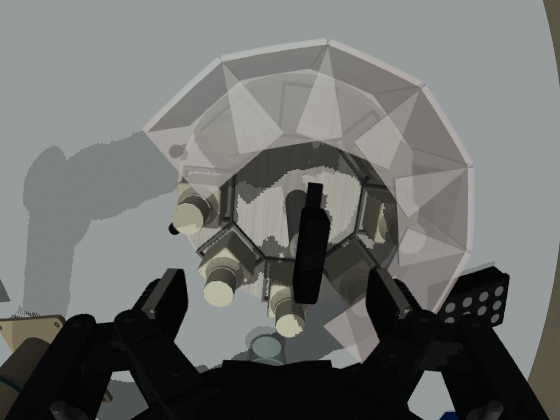

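The wrist view shows the bar's top face with corners about (304,207), (328,208), (318,303) and (294,301), and the pointer tip at (315,184). I'll back-project these with the fisheye model.

```bash
cat >> h.py <<'E'
def fback(c,uv,z):
    K=c["K"];uv=np.float64(uv).reshape(-1,2);d=(uv-[K[0,2],K[1,2]]);r=np.linalg.norm(d,axis=1)/K[0,0]
    ray=np.c_[d/np.linalg.norm(d,axis=1)[:,None]*np.sin(r)[:,None],np.cos(r)]
    M=cv2.Rodrigues(np.float64(c["rvec"]))[0];t=np.float64(c["tvec"]).ravel();w=ray@M;o=-M.T@t
    z=np.broadcast_to(z,len(uv));return o+w*((z-o[2])/w[:,2])[:,None]
E
python3 - <<'E'
from h import *
c=load("wrist1")
p=fback(c,[[304,207],[328,208],[318,303],[294,301]],193)[:,:2];print(p,p.mean(0))
a=p[:2].mean(0);b=p[2:].mean(0);print("len",np.linalg.norm(a-b),np.linalg.norm(p[0]-p[1]),"ang",np.degrees(np.arctan2(*(a-b)[::-1])))
q=fback(c,[[315,184]],160);print("ptr",q[0],np.linalg.norm(q[0,:2]-p.mean(0)),np.degrees(np.arctan2(*(q[0,:2]-p.mean(0))[::-1])))
f=c["frame"];cv2.imwrite("pics/x.png",cv2.resize(f[160:330,240:400],None,fx=3.5,fy=3.5))
E
```

```text
[[522.0272 253.1995]
 [535.7684 249.4723]
 [518.5774 186.1341]
 [503.3777 191.5503]] [519.9377 220.089 ]
len 65.01231012240595 14.237696165981472 ang 73.99962628859389
ptr [533.3599 257.5029 160.    ] 39.7486525507732 70.26453613513826
```

```bash
cat >> h.py <<'E'
def fproj(c,P):
    M=cv2.Rodrigues(np.float64(c["rvec"]))[0];q=np.float64(P).reshape(-1,3)@M.T+np.float64(c["tvec"]).ravel()
    h=np.linalg.norm(q[:,:2],axis=1);return q[:,:2]/h[:,None]*(np.arctan2(h,q[:,2])*c["K"][0,0])[:,None]+[c["K"][0,2],c["K"][1,2]]
E
python3 - <<'E'
from h import *
c=load("wrist1");s=load("scene0");t=load("top0")
def draw(c,pf,x0,y0,w,h,k):
    f=cv2.resize(c["frame"][y0:y0+h,x0:x0+w],None,fx=k,fy=k,interpolation=2)
    for col,ax,ay in(((0,0,255),516.8,212.5),((0,255,0),519.5,219)):
        a=np.radians(72.);d=np.array([np.cos(a),np.sin(a),0]);n=np.array([-d[1],d[0],0]);o=np.array([ax,ay,0])
        for z in(163,193):
            P=[o+d*i*30+n*j*8+[0,0,z] for i,j in((1,1),(1,-1),(-1,-1),(-1,1))]
            cv2.polylines(f,[np.int32((pf(c,P)-[x0,y0]+.5)*k)],True,col,1)
    return f
i=draw(c,fproj,250,170,110,145,4);j=draw(s,proj,325,180,100,90,4)
H=np.zeros((580,840,3),np.uint8);H[:580,:440]=i;H[:360,440:840]=j;cv2.imwrite("pics/ov.png",cv2.resize(H,(796,550)))
E
```

```text
(no output)
```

View pics/ov.png

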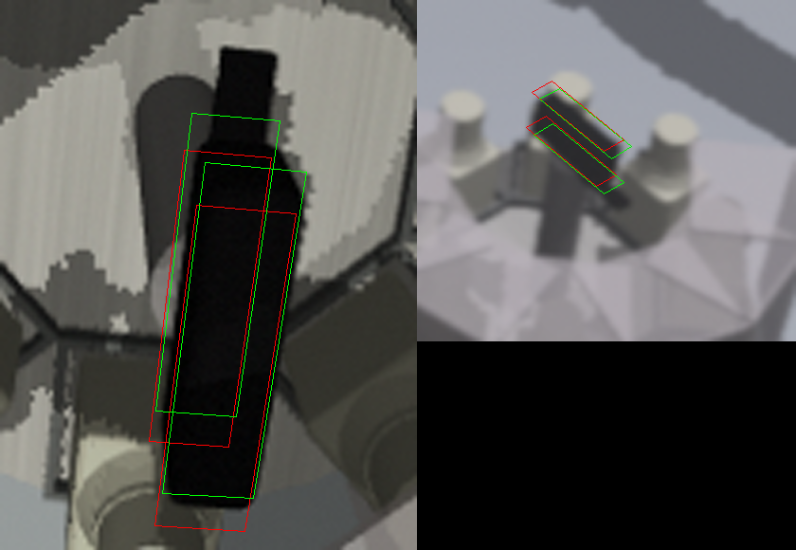

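The overlay puts the bar centre at about (518.5, 215), between the two model guesses. Moving down over it.

```bash
python3 -c "
from h import *
rel([518.5,215,166],frame(-18))"
```

```text
row [-0.0114  0.0212  0.088 ] [0.0036 0.002  0.0527] | t 1.25 pos [504.7 227.3 231.9] j [-0.788  0.526  0.471  1.801 -0.292  0.882 -0.416] F [-0.4 -0.3  0.1] w 0.995 gf 0.0
```

Emit:
jog_arm(
  plan=[
    [[-0.012,0.021,0,0,0,0.053,85],[-0.012,0.021,0,0,0,0.053,85],[-0.012,0.021,0,0,0,0.053,85],[-0.012,0.021,0,0,0,0.053,85],[-0.012,0.021,0,0,0,0.053,85]],
  ],
)

```text
t: 1.75
position: [512.4, 224.2, 231.2]
eef_rot: [-0.0, 0.804, 0.594, -0.0]
ft_force: [-0.4, -0.8, 0.2]
width: 0.999
grip_force: 0.0
```

```bash
python3 -c "
from h import *
rel([518.5,215,166],frame(-18))"
```

```text
row [-0.0093  0.0114  0.087 ] [-0.0005 -0.0002  0.0105] | t 1.75 pos [512.4 224.2 231.2] j [-0.777  0.539  0.483  1.784 -0.311  0.896 -0.453] F [-0.4 -0.8  0.2] w 0.999 gf 0.0
```

Emit:
jog_arm(
  plan=[
    [[-0.009,0.011,0.03,0,0,0.011,85],[-0.009,0.011,0.06,0,0,0.011,85],[-0.009,0.011,0.087,0,0,0.011,85],[-0.009,0.011,0.087,0,0,0.011,85],[-0.009,0.011,0.087,0,0,0.011,85]],
  ],
)

```text
t: 2.25
position: [519.0, 214.6, 166.3]
eef_rot: [-0.0, 0.81, 0.587, -0.0]
ft_force: [0.5, -0.1, -0.5]
width: 0.995
grip_force: 0.0
```

Emit:
jog_arm(
  plan=[
    [[0,0,0,0,0,0,0],[0,0,0,0,0,0,0],[0,0,0,0,0,0,0],[0,0,0,0,0,0,0],[0,0,0,0,0,0,0]],
  ],
  grip_force=25,
)

```text
t: 2.75
position: [518.7, 214.5, 166.5]
eef_rot: [-0.001, 0.81, 0.586, -0.0]
ft_force: [2.6, 1.0, 5.3]
width: 0.181
grip_force: 27.3
```

Run:
```python
from h import *
rel([518.5,215,166],frame(72))
from rig import ctrl
c=ctrl.capture("wrist");pickle.dump(c,open("pics/wrist2.pkl","wb"));cv2.imwrite("pics/wrist2.png",c["frame"])
```

```text
row [ 0.0006 -0.0004  0.0006] [-0.0004 -0.0007 -1.0021] | t 2.75 pos [518.7 214.5 166.5] j [-0.724  0.623  0.44   1.844 -0.372  0.758 -0.4  ] F [2.6 1.  5.3] w 0.181 gf 27.3
```

View pics/wrist2.png

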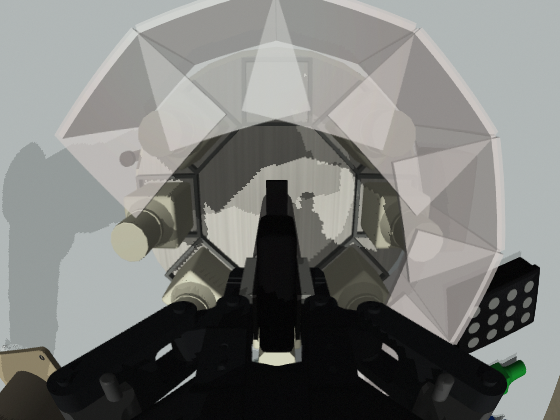

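The bar is gripped (15.5 mm opening) with its pointer straight ahead. Its yaw is 71.8°, which is rotor ≈ 0. Turning 90° anticlockwise.

Emit:
jog_arm(
  plan=[
    [[0,0,0,0,0,-0.05,0],[0,0,0,0,0,-0.1,0],[0,0,0,0,0,-0.15,0],[0,0,0,0,0,-0.2,0],[0,0,0,0,0,-0.25,0]],
  ],
)

```text
t: 3.3
position: [518.9, 214.4, 166.4]
eef_rot: [-0.0, 0.679, 0.734, 0.0]
ft_force: [-2.1, 0.5, 4.2]
width: 0.18
grip_force: 26.9
```

Emit:
jog_arm(
  plan=[
    [[0,0,0,0,0,-0.05,0],[0,0,0,0,0,-0.1,0],[0,0,0,0,0,-0.15,0],[0,0,0,0,0,-0.2,0],[0,0,0,0,0,-0.25,0]],
  ],
)

```text
t: 3.8
position: [519.2, 214.5, 166.4]
eef_rot: [-0.0, 0.523, 0.853, 0.0]
ft_force: [-1.2, 0.6, 3.2]
width: 0.183
grip_force: 26.8
```

Run:
```python
from h import *
rel([518.5,215,166],frame(71.8))
```

```text
row [ 0.001  -0.0005  0.0006] [ 0.0004 -0.0001 -0.4979] | t 3.8 pos [519.2 214.5 166.4] j [-0.58   0.593  0.211  1.839 -0.178  0.727  0.201] F [-1.2  0.6  3.2] w 0.183 gf 26.8
```

Lateral forces stay small, so the axis estimate is good. Continuing.

Emit:
jog_arm(
  plan=[
    [[0,0,0,0,0,-0.05,0],[0,0,0,0,0,-0.1,0],[0,0,0,0,0,-0.15,0],[0,0,0,0,0,-0.2,0],[0,0,0,0,0,-0.25,0]],
  ],
)

```text
t: 4.3
position: [519.4, 214.7, 166.5]
eef_rot: [0.0, 0.347, 0.938, 0.001]
ft_force: [-0.0, 1.2, 2.2]
width: 0.182
grip_force: 26.7
```

Emit:
jog_arm(
  plan=[
    [[0,0,0,0,0,-0.05,0],[0,0,0,0,0,-0.1,0],[0,0,0,0,0,-0.15,0],[0,0,0,0,0,-0.2,0],[0,0,0,0,0,-0.248,0]],
  ],
)

```text
t: 4.8
position: [519.5, 214.9, 166.5]
eef_rot: [0.0, 0.158, 0.987, 0.001]
ft_force: [-0.0, 1.7, 1.6]
width: 0.185
grip_force: 26.7
```

Emit:
jog_arm(
  plan=[
    [[0,0,0,0,0,0,0],[0,0,0,0,0,0,0],[0,0,0,0,0,0,20],[0,0,0,0,0,0,40],[0,0,0,0,0,0,70]],
  ],
)

```text
t: 5.3
position: [519.0, 213.6, 165.7]
eef_rot: [-0.0, 0.16, 0.987, -0.0]
ft_force: [-0.1, -0.5, 0.0]
width: 0.562
grip_force: 0.0
```

Emit:
jog_arm(
  plan=[
    [[0,0,0,0,0,0,70],[0,0,0,0,0,0,70],[0,0,-0.03,0,0,0,70],[0,0,-0.06,0,0,0,70],[0,0,-0.1,0,0,0,70]],
  ],
)

```text
t: 5.8
position: [518.3, 213.8, 240.9]
eef_rot: [-0.001, 0.16, 0.987, -0.001]
ft_force: [0.8, 0.2, -0.6]
width: 0.817
grip_force: 0.0
```

Run:
```python
from h import *
rel([518.5,215,166],frame(71.8))
from rig import ctrl
for n in ("wrist","top"):
    c=ctrl.capture(n);pickle.dump(c,open(f"pics/{n}3.pkl","wb"))
    if n=="wrist": cv2.imwrite("pics/wrist3.png",c["frame"])
    else: T=c["frame"]
```

```text
row [0.0001 0.0018 0.0999] [-0.0012 -0.0012 -0.002 ] | t 5.8 pos [518.3 213.8 240.9] j [-0.432  0.489 -0.013  1.757  0.008  0.898  0.801] F [ 0.8  0.2 -0.6] w 0.817 gf 0.0
```

View pics/wrist3.png

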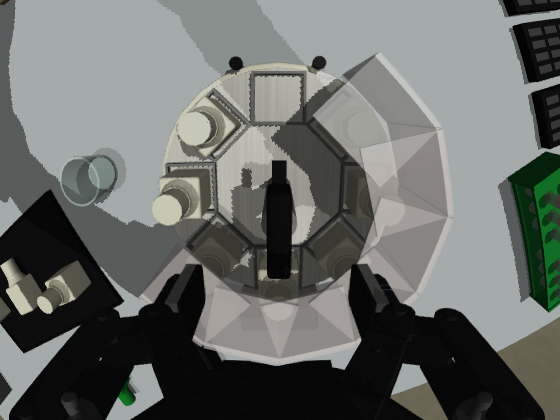

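The wrist view confirms the empty bay at (278,97) between the posts at (236,63) and (319,63), and the bar is released. Next I'll work out the bay pose and the move to the bottle.

Run:
```python
from h import *
c=load("wrist3")
p=fback(c,[[251,73],[304,72],[305,124],[251,124]],48)[:,:2];print(p.ravel(),"bay",p.mean(0),[np.linalg.norm(p[i]-p[i-1]) for i in range(4)])
q=fback(c,[[236,63],[319,63]],42)[:,:2];print("posts",q.ravel(),np.linalg.norm(q[0]-q[1]))
d=q[0]-q[1];n=np.array([d[1],-d[0]])/np.linalg.norm(d);print("axis",[q.mean(0)+s*n*133.1 for s in(1,-1)],[q.mean(0)+s*n*38.1 for s in(1,-1)])
a=np.radians(161.7);print("bay from grip axis",np.array([519,214.3])+95*np.array([np.cos(a),np.sin(a)]))
rel([502,-243.5,200],frame(-84.8))
```

```text
[396.4432 227.4282 412.3771 278.7803 464.2314 262.9198 446.8085 210.3886] bay [429.9651 244.8792] [np.float64(53.169731813507035), np.float64(53.76738407559968), np.float64(54.22571324198791), np.float64(55.34520517550065)]
posts [379.9015 215.9821 406.9778 297.5501] 85.94449707512925
axis [array([267.1175, 298.6985]), array([519.7618, 214.8338])] [array([357.2798, 268.7693]), array([429.5995, 244.763 ])]
bay from grip axis [428.8046 244.1293]
row [-0.1679 -0.5888  0.0576] [ 0.0058 -0.0035  1.7379] | t 5.9 pos [521.5 215.2 244.8] j [-0.432  0.485 -0.013  1.752  0.008  0.897  0.801] F [0.9 0.5 0.1] w 0.82 gf 0.0
```

Emit:
jog_arm(
  plan=[
    [[0,0,0,0,0,0.09,85],[0.14,-0.575,0.05,0,0,0.95,85],[0.14,-0.575,0.05,0,0,0.95,85],[0.14,-0.575,0.05,0,0,0.95,85],[0.14,-0.575,0.05,0,0,0.95,85]],
  ],
)

```text
t: 6.4
position: [411.8, 43.7, 223.7]
eef_rot: [-0.0, 0.509, 0.861, -0.0]
ft_force: [0.1, -0.7, 0.9]
width: 0.999
grip_force: 0.0
```

```bash
python3 -c "
from h import *
rel([502,-243.5,200],frame(-84.8))"
```

```text
row [-0.3935 -0.0791  0.0316] [-0.0001  0.0003  1.2623] | t 6.4 pos [411.8  43.7 223.7] j [-0.332  0.315  0.205  2.147 -0.099  0.688  0.443] F [ 0.1 -0.7  0.9] w 0.999 gf 0.0
```

Emit:
jog_arm(
  plan=[
    [[-0.393,-0.08,0.03,0,0,1,85],[-0.393,-0.08,0.03,0,0,1,85],[-0.393,-0.08,0.03,0,0,1,85],[-0.393,-0.08,0.03,0,0,1,85],[-0.393,-0.08,0.03,0,0,1,85]],
  ],
)

```text
t: 6.9
position: [488.9, -194.1, 205.0]
eef_rot: [-0.0, 0.789, 0.614, -0.0]
ft_force: [0.8, 0.6, -0.6]
width: 0.994
grip_force: 0.0
```

```bash
python3 -c "
from h import *
rel([480,-245.2,150],frame(-84.8))"
```

```text
row [-0.0689  0.0052  0.0733] [-0.0003  0.0001  0.7847] | t 6.9 pos [ 488.9 -194.1  205. ] j [ 0.048  0.516  0.409  1.899 -0.282  0.783  0.363] F [ 0.8  0.6 -0.6] w 0.994 gf 0.0
```

Emit:
jog_arm(
  plan=[
    [[-0.04,0.005,0.02,0,0,0.785,85],[-0.069,0.005,0.04,0,0,0.785,85],[-0.069,0.005,0.06,0,0,0.785,85],[-0.069,0.005,0.073,0,0,0.785,85],[-0.069,0.005,0.073,0,0,0.785,85]],
  ],
)

```text
t: 7.4
position: [478.8, -243.1, 148.8]
eef_rot: [-0.001, 0.959, 0.282, -0.002]
ft_force: [-0.3, 0.7, -0.5]
width: 0.996
grip_force: 0.0
```

```bash
python3 -c "
from h import *
rel([500,-243.3,150],frame(-84.8,15,5.2))"
```

```text
row [ 0.0236  0.0156 -0.0017] [-0.0416  0.1654  0.3048] | t 7.4 pos [ 478.8 -243.1  148.8] j [ 0.052  0.65   0.568  1.923 -0.515  0.721 -0.073] F [-0.3  0.7 -0.5] w 0.996 gf 0.0
```

Emit:
jog_arm(
  plan=[
    [[0.024,0.015,0,-0.042,0.165,0.305,85],[0.024,0.015,0,-0.042,0.165,0.305,85],[0.024,0.015,0,-0.042,0.165,0.305,85],[0.024,0.015,0,-0.042,0.165,0.305,85],[0.024,0.015,0,-0.042,0.165,0.305,85]],
  ],
)

```text
t: 7.9
position: [499.0, -242.9, 150.1]
eef_rot: [-0.006, 0.99, 0.047, 0.131]
ft_force: [-0.3, 0.5, 0.3]
width: 0.998
grip_force: 0.0
```

Run:
```python
from h import *
rel([500,-243.3,80],frame(-84.8,15,5.2))
from rig import ctrl
c=ctrl.capture("wrist");pickle.dump(c,open("pics/wrist4.pkl","wb"));cv2.imwrite("pics/wrist4.png",c["frame"])
```

```text
row [-0.0231  0.0006  0.0906] [-0.0004 -0.0008  0.0021] | t 7.9 pos [ 499.  -242.9  150.1] j [ 0.201  0.573  0.429  2.082 -0.929  0.485 -0.107] F [-0.3  0.5  0.3] w 0.998 gf 0.0
```

View pics/wrist4.png

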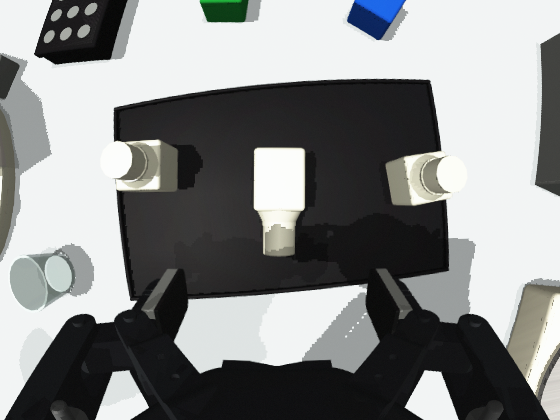

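Run:
```python
from h import *
c=load("wrist4")
f=fback(c,[[255,150],[304,149]],46)[:,:2];e=fback(c,[[263,255],[296,255]],25)[:,:2];s=fback(c,[[263,214],[298,214]],25)[:,:2]
print(f,e,s);d=e.mean(0)-f.mean(0);print("foot",f.mean(0),"end",e.mean(0),np.linalg.norm(d),np.degrees(np.arctan2(d[1],d[0])))
rel([505,-243.2,60],frame(-84.8,15,5.2))
```

```text
[[ 575.3469 -217.8547]
 [ 579.9615 -257.4867]] [[ 487.1547 -231.7759]
 [ 489.8502 -260.7696]] [[ 523.1997 -228.5096]
 [ 526.0584 -258.9505]]
foot [ 577.6542 -237.6707] end [ 488.5024 -246.2727] 89.56581928155002 -174.48874746591602
row [-0.0255  0.0007  0.1181] [-0.0003 -0.0009  0.0043] | t 7.95 pos [ 500.4 -243.   150.5] j [ 0.199  0.574  0.43   2.079 -0.927  0.486 -0.108] F [0.2 0.1 0.6] w 0.993 gf 0.0
```

Emit:
jog_arm(
  plan=[
    [[-0.01,0.001,0.06,0,0,0.004,85],[-0.023,0.001,0.118,0,0,0.004,85],[-0.023,0.001,0.118,0,0,0.004,85],[-0.023,0.001,0.118,0,0,0.004,85],[-0.023,0.001,0.118,0,0,0.004,85]],
  ],
)

```text
t: 8.45
position: [509.8, -246.6, 63.6]
eef_rot: [-0.003, 0.99, 0.045, 0.131]
ft_force: [0.4, 1.2, 0.5]
width: 0.997
grip_force: 0.0
```

```bash
python3 -c "
from h import *
rel([507,-244.5,11],frame(-84.5,15,5.5))"
```

```text
row [-0.0216 -0.0035  0.0668] [ 0.0041 -0.0012 -0.0025] | t 8.45 pos [ 509.8 -246.6   63.6] j [ 0.416  0.709  0.105  2.101 -1.098  0.233  0.072] F [0.4 1.2 0.5] w 0.997 gf 0.0
```

At the joint limits with 15° of outward tilt, so I'll use a vertical tool instead.

```bash
python3 -c "
from h import *
rel([503,-244.9,60],frame(-84.5))"
```

```text
row [-0.0097 -0.0031  0.0023] [ 0.0038 -0.1679 -0.0031] | t 8.45 pos [ 509.8 -246.6   63.6] j [ 0.416  0.709  0.105  2.101 -1.098  0.233  0.072] F [0.4 1.2 0.5] w 0.997 gf 0.0
```

Emit:
jog_arm(
  plan=[
    [[-0.01,-0.003,0.002,0.004,-0.08,-0.003,85],[-0.01,-0.003,0.002,0.004,-0.168,-0.003,85],[-0.01,-0.003,0.002,0.004,-0.168,-0.003,85],[-0.01,-0.003,0.002,0.004,-0.168,-0.003,85],[-0.01,-0.003,0.002,0.004,-0.168,-0.003,85]],
  ],
)

```text
t: 8.95
position: [502.6, -242.3, 60.2]
eef_rot: [-0.002, 0.999, 0.049, 0.0]
ft_force: [-0.6, 0.0, -0.2]
width: 0.995
grip_force: 0.0
```

```bash
python3 -c "
from h import *
rel([503,-244.9,8],frame(-84.5))"
```

```text
row [0.0001 0.0038 0.0695] [-0.0024 -0.0007  0.0019] | t 8.95 pos [ 502.6 -242.3   60.2] j [ 0.042  0.831  0.582  1.921 -0.77   0.629 -0.347] F [-0.6  0.  -0.2] w 0.995 gf 0.0
```

Emit:
jog_arm(
  plan=[
    [[0,0.004,0.03,0,0,0,85],[0,0.004,0.06,0,0,0,85],[0,0.004,0.069,0,0,0,85],[0,0.004,0.069,0,0,0,85],[0,0.004,0.069,0,0,0,0]],
  ],
  grip_force=40,
)

```text
t: 9.45
position: [501.8, -246.0, 8.0]
eef_rot: [-0.003, 0.999, 0.048, -0.0]
ft_force: [0.6, 0.0, 0.3]
width: 0.856
grip_force: 0.0
```

Emit:
jog_arm(
  plan=[
    [[0,0,0,0,0,0,0],[0,0,0,0,0,0,0],[0,0,0,0,0,0,0],[0,0,0,0,0,0,0],[0,0,0,0,0,0,0]],
  ],
  grip_force=40,
)

```text
t: 9.95
position: [502.1, -245.0, 7.4]
eef_rot: [-0.003, 0.999, 0.049, -0.001]
ft_force: [-0.2, 0.1, 4.9]
width: 0.314
grip_force: 39.1
```

```bash
python3 -c "
from h import *
rel([503,-244.9,8],frame(-84.5))"
```

```text
row [ 0.0012 -0.0001 -0.0008] [-0.0041  0.0005  0.0009] | t 9.95 pos [ 502.1 -245.     7.4] j [ 0.098  0.906  0.497  1.927 -0.841  0.535 -0.285] F [-0.2  0.1  4.9] w 0.314 gf 39.1
```

Gripped on the cap (26.8 mm). Lift, then pitch the tool inward.

Emit:
jog_arm(
  plan=[
    [[0,0,-0.04,0,0,0,0],[0,0,-0.08,0,0,0,0],[0,0,-0.12,0,0,0,0],[0,0,-0.14,0,-0.05,0,0],[0,0,-0.14,0,-0.1,0,0]],
  ],
)

```text
t: 10.45
position: [502.8, -246.7, 114.7]
eef_rot: [0.002, 0.996, 0.048, -0.079]
ft_force: [0.9, -0.1, -2.4]
width: 0.314
grip_force: 39.9
```

```bash
python3 -c "
from h import *
rel([480,-243,130],frame(-84.5,70,-174.5))"
```

```text
row [-0.0326 -0.008  -0.0154] [-0.0023 -0.6775  0.0016] | t 10.45 pos [ 502.8 -246.7  114.7] j [-0.066  0.85   0.75   1.758 -0.576  0.924 -0.547] F [ 0.9 -0.1 -2.4] w 0.314 gf 39.9
```

Emit:
jog_arm(
  plan=[
    [[-0.006,-0.002,-0.003,0,-0.09,0,0],[-0.013,-0.004,-0.006,0,-0.18,0,0],[-0.02,-0.006,-0.01,0,-0.27,0,0],[-0.026,-0.008,-0.013,0,-0.36,0,0],[-0.033,-0.008,-0.015,0,-0.45,0,0]],
  ],
)

```text
t: 10.95
position: [480.1, -241.3, 126.7]
eef_rot: [0.018, 0.906, 0.046, -0.421]
ft_force: [-0.6, 0.5, -1.7]
width: 0.309
grip_force: 40.0
```

```bash
python3 -c "
from h import *
rel([475,-243,130],frame(-84.5,75,-174.5))"
```

```text
row [-0.0078  0.0016  0.0025] [-0.     -0.2801  0.0045] | t 10.95 pos [ 480.1 -241.3  126.7] j [-0.099  1.22   0.828  1.241 -0.26   1.658 -0.792] F [-0.6  0.5 -1.7] w 0.309 gf 40.0
```

Emit:
jog_arm(
  plan=[
    [[-0.003,0,0,0,-0.07,0,0],[-0.006,0,0,0,-0.14,0,0],[-0.008,0,0,0,-0.21,0,0],[-0.008,0,0,0,-0.28,0,0],[-0.008,0,0,0,-0.28,0,0]],
  ],
)

```text
t: 11.45
position: [470.2, -221.2, 109.9]
eef_rot: [0.012, 0.803, 0.076, -0.591]
ft_force: [-0.7, 8.2, -11.4]
width: 0.312
grip_force: 40.1
```

```bash
python3 -c "
from h import *
rel([475,-243,110],frame(-84.5,75,-174.5))"
```

```text
row [-0.0014  0.0296 -0.0029] [ 0.0124 -0.0269  0.0507] | t 11.45 pos [ 470.2 -221.2  109.9] j [-0.074  1.433  0.74   1.011 -0.092  1.979 -0.79 ] F [ -0.7   8.2 -11.4] w 0.312 gf 40.1
```

Run:
```python
from h import *
from rig import ctrl
c=ctrl.capture("top");pickle.dump(c,open("pics/top5.pkl","wb"))
rel([475,-235,110],frame(-84.5,70,-174.5))
o=ctrl.get_obs();q=np.array(o["eef_rot"]);M=R.from_quat(q[[1,2,3,0]]).as_matrix()
M0=R.from_quat(np.array([.999,.049,-.001,-.003])).as_matrix();b0=np.array([np.cos(np.radians(-174.5)),np.sin(np.radians(-174.5)),0])
b=M@M0.T@b0;print(M,"b",b,"tilt",np.degrees(np.arccos(b[2])));g=np.array(o["position"])-16*M[:,2];print("G",g,"foot",g-75*b,o["torque"],o["joint_vel"])
f=c["frame"];t=load("top0")["frame"];d=np.abs(f.astype(int)-t).max(2)
for n,p in(("na",(320,213)),("nb",(421,210))):
    print(n,d[p[1]-9:p[1]+9,p[0]-9:p[0]+9].mean())
```

```text
row [ 0.0104  0.0077 -0.0033] [0.0154 0.0302 0.0291] | t 11.5 pos [ 469.6 -230.1  116.9] j [-0.083  1.442  0.797  1.012 -0.106  1.978 -0.778] F [ 1.  -2.  -2.9] w 0.318 gf 40.1
[[ 0.2904  0.1331 -0.9476]
 [ 0.0733 -0.9905 -0.1167]
 [-0.9541 -0.0356 -0.2974]] b [-0.2923 -0.0715  0.9536] tilt 17.5158486881028
G [ 484.8038 -228.2558  121.6585] foot [ 506.7295 -222.8899   50.136 ] [ 0.0573 -1.3079  0.2351] [ 0.0401 -0.0818  0.3525  0.015   0.206  -0.013  -0.2029]
na 39.0
nb 13.743827160493828
```

```bash
python3 -c "
from h import *
rel([455,-235,100],frame(-84.5,70,-174.5))"
```

```text
row [0.0154 0.0046 0.026 ] [0.0154 0.0302 0.0291] | t 11.5 pos [ 469.6 -230.1  116.9] j [-0.083  1.442  0.797  1.012 -0.106  1.978 -0.778] F [ 1.  -2.  -2.9] w 0.318 gf 40.1
```

Emit:
jog_arm(
  plan=[
    [[0.003,0.001,0.005,0.003,0.006,0.006,0],[0.006,0.002,0.01,0.006,0.012,0.012,0],[0.009,0.003,0.016,0.009,0.018,0.018,0],[0.012,0.004,0.021,0.012,0.024,0.024,0],[0.015,0.005,0.026,0.015,0.03,0.029,0]],
  ],
)

```text
t: 12.0
position: [455.7, -248.1, 116.9]
eef_rot: [0.044, 0.821, 0.024, -0.569]
ft_force: [-0.3, -0.3, -2.5]
width: 0.315
grip_force: 40.1
```

Emit:
jog_arm(
  plan=[
    [[0,0,0,0,0,0,0],[0,0,0,0,0,0,0],[0,0,0,0,0,0,0],[0,0,0,0,0,0,0],[0,0,0,0,0,0,0]],
  ],
)

```text
t: 12.5
position: [455.9, -247.1, 115.7]
eef_rot: [0.043, 0.82, 0.025, -0.57]
ft_force: [-0.1, 0.5, -0.7]
width: 0.31
grip_force: 40.1
```

```bash
cat >> h.py <<'E'
def bottle():
    from rig import ctrl
    o=ctrl.get_obs();q=np.array(o["eef_rot"]);M=R.from_quat(q[[1,2,3,0]]).as_matrix()
    M0=R.from_quat(np.array([.999,.049,-.001,-.003])).as_matrix();b0=np.array([np.cos(np.radians(-174.5)),np.sin(np.radians(-174.5)),0])
    b=M@M0.T@b0;g=np.array(o["position"])-16*M[:,2];f=g-75*b
    s=np.hypot(b[0],b[1]);print("b",b,"tilt",np.degrees(np.arccos(b[2])),"G",g,"foot",f,"low edge z",f[2]-21*s)
E
python3 -c "
from h import *
bottle();rel([455,-235,75],frame(-84.5,70,-174.5))"
```

```text
b [-0.3499  0.0094  0.9367] tilt 20.489672773070936 G [ 470.8403 -245.5282  121.2791] foot [ 497.0838 -246.233    51.0239] low edge z 43.673112574144405
row [ 0.0504 -0.0185  0.0183] [ 0.006  -0.0026 -0.0261] | t 12.5 pos [ 455.9 -247.1  115.7] j [-0.077  1.418  0.832  1.078 -0.136  1.904 -0.831] F [-0.1  0.5 -0.7] w 0.31 gf 40.1
```

```bash
python3 -c "
from h import *
rel([456,-246,80],frame(-85,74,-175))"
```

```text
row [ 0.0447 -0.0035  0.0162] [ 0.0104 -0.0472 -0.0245] | t 12.5 pos [ 455.9 -247.1  115.7] j [-0.077  1.418  0.832  1.078 -0.136  1.904 -0.831] F [-0.1  0.5 -0.7] w 0.31 gf 40.1
```

Emit:
jog_arm(
  plan=[
    [[0.009,0,0.003,0.002,-0.009,-0.005,0],[0.018,0,0.006,0.004,-0.018,-0.01,0],[0.027,-0.002,0.01,0.006,-0.028,-0.015,0],[0.036,-0.003,0.013,0.008,-0.038,-0.02,0],[0.044,-0.003,0.016,0.01,-0.047,-0.024,0]],
  ],
)

```text
t: 13.0
position: [455.6, -246.2, 79.4]
eef_rot: [0.026, 0.797, 0.035, -0.602]
ft_force: [0.5, -0.3, -1.9]
width: 0.317
grip_force: 40.1
```

Emit:
jog_arm(
  plan=[
    [[0,0,0,0,0,0,0],[0,0,0,0,0,0,0],[0,0,0,0,0,0,0],[0,0,0,0,0,0,0],[0,0,0,0,0,0,0]],
  ],
)

```text
t: 13.5
position: [456.1, -246.4, 81.0]
eef_rot: [0.027, 0.798, 0.035, -0.601]
ft_force: [0.6, 0.5, -2.1]
width: 0.311
grip_force: 40.3
```

```bash
python3 -c "
from h import *
bottle();rel([456,-246,72],frame(-85,76,-175))"
```

```text
b [-0.2775 -0.0211  0.9605] tilt 16.161768033781 G [ 471.4054 -245.0247   85.3802] foot [ 492.2216 -243.4426   13.3442] low edge z 7.498833069422677
row [ 0.0115 -0.0005  0.0034] [ 0.0003 -0.0229 -0.0007] | t 13.5 pos [ 456.1 -246.4   81. ] j [-0.042  1.499  0.786  0.993 -0.125  1.966 -0.836] F [ 0.6  0.5 -2.1] w 0.311 gf 40.3
```

Emit:
jog_arm(
  plan=[
    [[0.002,0,0.001,0,0,0,0],[0.004,0,0.001,0,0,0,0],[0.005,0,0.001,0,0,0,0],[0.005,0,0.001,0,0,0,0],[0.005,0,0.001,0,0,0,0]],
  ],
)

```text
t: 14.0
position: [456.0, -246.4, 79.1]
eef_rot: [0.027, 0.797, 0.033, -0.602]
ft_force: [-0.2, 0.4, 6.9]
width: 0.311
grip_force: 40.4
```

```bash
python3 -c "
from h import *
bottle();rel([456,-246,72],frame(-85,74,-175))"
```

```text
b [-0.2738 -0.0188  0.9616] tilt 15.93156926444296 G [ 471.2916 -245.0458   83.4568] foot [ 491.83   -243.6369   11.3375] low edge z 5.573234593084572
row [ 0.0091 -0.0005  0.0025] [-0.0004  0.0019 -0.002 ] | t 14.0 pos [ 456.  -246.4   79.1] j [-0.04   1.503  0.784  0.988 -0.124  1.97  -0.841] F [-0.2  0.4  6.9] w 0.311 gf 40.4
```

Emit:
jog_arm(
  plan=[
    [[0,0,0,0,0,0,26],[0,0,0,0,0,0,28],[0,0,0,0,0,0,30],[0,0,0,0,0,0,32],[0,0,0,0,0,0,34]],
  ],
  grip_force=20,
)

```text
t: 14.5
position: [456.1, -246.4, 76.5]
eef_rot: [0.027, 0.798, 0.035, -0.601]
ft_force: [-0.2, -1.1, 0.4]
width: 0.398
grip_force: 0.0
```

Emit:
jog_arm(
  plan=[
    [[0,0,0,0,0,0,36],[0,0,0,0,0,0,40],[0,0,0,0,0,0,60],[0,0,0,0,0,0,80],[0,0,0,0,0,0,80]],
  ],
)

```text
t: 15.0
position: [456.2, -246.4, 76.8]
eef_rot: [0.027, 0.798, 0.034, -0.601]
ft_force: [-0.0, -0.2, 0.6]
width: 0.933
grip_force: 0.0
```

Run:
```python
from h import *
from rig import ctrl
rel([456,-246,72],frame(-85,74,-175))
c=ctrl.capture("wrist");pickle.dump(c,open("pics/wrist6.pkl","wb"));w=c["frame"]
c=ctrl.capture("scene");pickle.dump(c,open("pics/scene6.pkl","wb"));s=cv2.resize(c["frame"][100:280,110:310],None,fx=2,fy=2)
H=np.zeros((420,800,3),np.uint8);H[:,:400]=cv2.resize(w,(400,420));H[:360,400:]=s;cv2.imwrite("pics/m6.png",H)
```

```text
row [ 0.0061 -0.0006  0.0019] [ 0.0001 -0.0002 -0.0006] | t 15.0 pos [ 456.2 -246.4   76.8] j [-0.04   1.504  0.783  0.988 -0.127  1.966 -0.841] F [-0.  -0.2  0.6] w 0.933 gf 0.0
```

View pics/m6.png

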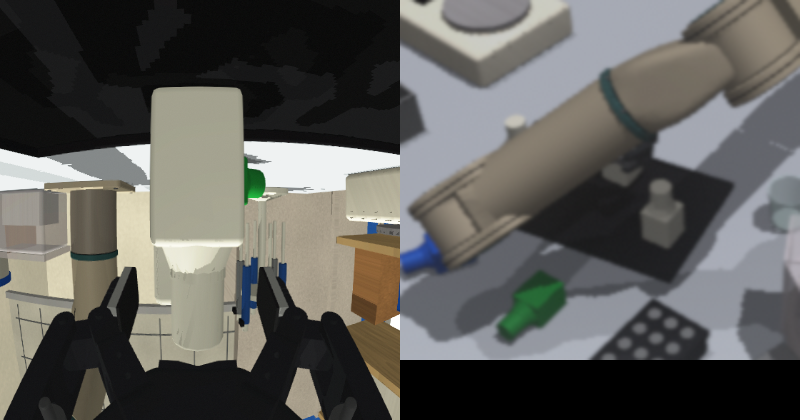

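The wrist view (upside-down camera) shows the bottle standing upright between the open fingers, and the opening is free of contact. Retreating straight up.

Emit:
jog_arm(
  plan=[
    [[0,0,0,0,0,0,85],[-0.02,0,-0.006,0,0,0,85],[-0.06,-0.001,-0.018,0,0,0,85],[-0.1,-0.003,-0.03,0,0,0,85],[-0.14,-0.004,-0.042,0,0,0,85]],
  ],
)

```text
t: 15.6
position: [446.4, -244.0, 186.1]
eef_rot: [0.029, 0.801, 0.037, -0.597]
ft_force: [0.8, -0.4, 0.1]
width: 0.994
grip_force: 0.0
```

```bash
python3 -c "
from h import *
rel([500,-235,230],frame(-30))"
```

```text
row [-0.0355 -0.005  -0.086 ] [-0.3857  0.7511 -0.5198] | t 15.6 pos [ 446.4 -244.   186.1] j [-0.084  1.349  0.839  1.107 -0.046  1.981 -0.752] F [ 0.8 -0.4  0.1] w 0.994 gf 0.0
```

```bash
python3 -c "
from h import *
rel([470,-243.5,230],frame(-85,20,-175));rel([470,-243.5,230],frame(-19.5))"
```

```text
row [-0.0471  0.0025 -0.0468] [0.0048 0.5941 0.002 ] | t 15.6 pos [ 446.4 -244.   186.1] j [-0.084  1.349  0.839  1.107 -0.046  1.981 -0.752] F [ 0.8 -0.4  0.1] w 0.994 gf 0.0
row [-0.0471  0.0025 -0.0468] [-0.4593  0.7229 -0.6183] | t 15.6 pos [ 446.4 -244.   186.1] j [-0.084  1.349  0.839  1.107 -0.046  1.981 -0.752] F [ 0.8 -0.4  0.1] w 0.994 gf 0.0
```

Emit:
jog_arm(
  plan=[
    [[-0.01,0,-0.01,0.001,0.09,0,85],[-0.02,0,-0.02,0.002,0.18,0,85],[-0.03,0.001,-0.03,0.003,0.27,0,85],[-0.04,0.002,-0.04,0.004,0.36,0,85],[-0.047,0.002,-0.047,0.004,0.45,0,85]],
  ],
)

```text
t: 16.1
position: [471.0, -243.4, 229.8]
eef_rot: [0.013, 0.959, 0.043, -0.28]
ft_force: [-0.5, -0.2, 0.1]
width: 0.995
grip_force: 0.0
```

```bash
python3 -c "
from h import *
rel([475,-243.5,220],frame(-19.5))"
```

```text
row [0.0115 0.0006 0.0081] [-0.2056  0.3221 -0.7053] | t 16.1 pos [ 471.  -243.4  229.8] j [-0.134  0.913  0.87   1.443 -0.277  1.492 -0.741] F [-0.5 -0.2  0.1] w 0.995 gf 0.0
```

Emit:
jog_arm(
  plan=[
    [[0.01,0,0.008,-0.205,0.322,-0.705,85],[0.01,0,0.008,-0.205,0.322,-0.705,85],[0.01,0,0.008,-0.205,0.322,-0.705,85],[0.01,0,0.008,-0.205,0.322,-0.705,85],[0.01,0,0.008,-0.205,0.322,-0.705,85]],
  ],
)

```text
t: 16.6
position: [473.0, -242.1, 219.6]
eef_rot: [0.004, 0.917, 0.38, -0.122]
ft_force: [0.3, 0.4, 1.3]
width: 0.996
grip_force: 0.0
```

```bash
python3 -c "
from h import *
rel([475,-243.5,220],frame(-19.5))"
```

```text
row [ 0.0005  0.0032 -0.0009] [-0.0865  0.131  -0.2812] | t 16.6 pos [ 473.  -242.1  219.6] j [-0.094  0.65   0.668  1.734 -0.221  1.036 -0.159] F [0.3 0.4 1.3] w 0.996 gf 0.0
```

Emit:
jog_arm(
  plan=[
    [[0,0.003,0,-0.086,0.131,-0.281,85],[0,0.003,0,-0.086,0.131,-0.281,85],[0,0.003,0,-0.086,0.131,-0.281,85],[0,0.003,0,-0.086,0.131,-0.281,85],[0,0.003,0,-0.086,0.131,-0.281,85]],
  ],
)

```text
t: 17.1
position: [473.2, -245.5, 219.7]
eef_rot: [-0.0, 0.819, 0.573, -0.001]
ft_force: [-1.0, 0.6, -0.3]
width: 0.997
grip_force: 0.0
```

Run:
```python
from h import *
from rig import ctrl
c=ctrl.capture("wrist");pickle.dump(c,open("pics/wrist7.pkl","wb"));cv2.imwrite("pics/wrist7.png",c["frame"])
rel([493,-243.5,120],frame(-19.5))
e=fproj(c,[[492.6,-243.5,94],[492.6,-243.5,4],[552,-120,94],[566,-363,94]]);print(e)
g=cv2.cvtColor(c["frame"],cv2.COLOR_BGR2GRAY);u,v=np.int32(e[0]);print(g[v-50:v+51:5,u-60:u+61:6])
n,l,s,ce=cv2.connectedComponentsWithStats((g>110).astype(np.uint8))
for i in range(1,n):
    if 300<s[i,4]<30000: print(s[i],ce[i])
```

```text
row [0.0108 0.0234 0.1324] [-0.0013  0.0014 -0.0062] | t 17.15 pos [ 474.  -244.9  219.3] j [ 0.128  0.511  0.438  1.863 -0.281  0.831  0.359] F [ 1.   0.6 -0.2] w 0.992 gf 0.0
[[296.6415 195.3923]
 [291.8432 175.7367]
 [314.0446  34.759 ]
 [403.8189 281.1423]]
[[ 29  28  27  29  28  29  28  27  27  27  25  25  24  24  23  23  29  29
   27  27  29]
 [ 27  28  27  28  28  27  27  25  25  25  25  30  25  23  24  24  29  27
   29  28  26]
 [ 26  28  27  27  25  27  26  26  25  33 135 138  24  23  21  21  28  30
   29  28  28]
 [122  25  25  26  27  26  25  24 134 137 152 232 185  23  21  19  27  28
   28  27  28]
 [209  29  24  27  25  25 127 137 140 220 204 220 235  16  23  22  27  30
   26  28  27]
 [231 133  24  24  25  24 138 229 201 201 197 145 175  76  28  29  29  27
   27  27  29]
 [235 233  32  24  24  24 237 235 200 136 132 120 172 165  26  28  28  27
   27  27  26]
 [235 235 190  25  24  23 206 188 229 144 236 236 134 143  23  27  27  26
   27  27  28]
 [235 235 235  37  30  29  31 179 126 235 235 234 233 111 185  27  27  29
   28  27  27]
 [235 235 235 234  29  30  27 164 237
[... 556 characters left out ...]
26  26  26  26
   25  24  24]
 [235 235 235 235 235 234 235  26  26  26  27  26  28  26  24  27  25  25
   25  26  26]
 [235 235 235 234 235 235 235 232   9  24  27  25  25  26  25  25  26  26
   25  25  17]
 [234 234 234 234 235 234 235 142  13  15  25  24  24  24  26  25  17  13
   15  14  14]
 [142 141 142 235 235 235 142 142 141   9  15  13  15  17  15  13  14  15
   16  16  16]
 [142 142 141 141 144 235 143 141 142  36  15  15  25  16  16  16  16  14
   13  14  13]]
[ 285   19   57   52 1747] [313.4127  43.1088]
[ 269  152   55   58 2084] [295.4151 181.5921]
[  0 363  29  34 524] [ 12.1336 378.7805]
[  96  370   53   50 1738] [121.3038 398.2273]
[405 372  53  48 549] [428.459  407.1038]
```

```bash
cat >> h.py <<'E'
def fitbottle(c,x0,y0,thr=100):
    from scipy.optimize import minimize
    g=cv2.cvtColor(c["frame"],cv2.COLOR_BGR2GRAY);n,l,s,ce=cv2.connectedComponentsWithStats((g>thr).astype(np.uint8))
    u,v=np.int32(fproj(c,[[x0,y0,60]])[0]);m=(l==l[v,u]);k=4
    big=cv2.resize(m.astype(np.uint8),None,fx=k,fy=k,interpolation=0)>0
    def mask(p):
        x,y,a=p;a=np.radians(a);Q=np.array([[np.cos(a),-np.sin(a)],[np.sin(a),np.cos(a)]]);im=np.zeros(big.shape,np.uint8)
        def hull(P): cv2.fillConvexPoly(im,cv2.convexHull(np.int32(np.round((fproj(c,P)+.5)*k))),1)
        sq=np.array([[1,1],[-1,1],[-1,-1],[1,-1]])*21@Q.T+[x,y];t=np.arange(0,6.28,.2);ci=np.c_[np.cos(t),np.sin(t)]*14+[x,y]
        hull(np.r_[np.c_[sq,np.full(4,4)],np.c_[sq,np.full(4,56)]]);hull(np.r_[np.c_[ci,np.full(len(t),56)],np.c_[ci,np.full(len(t),94)]]);return im>0
    f=lambda p:1-(mask(p)&big).sum()/(mask(p)|big).sum()
    best=min((minimize(f,[x0,y0,a],method="Nelder-Mead",options=dict(initial_simplex=[[x0,y0,a],[x0+6,y0,a],[x0,y0+6,a],[x0,y0,a+10]])) for a in(-15,5,25)),key=lambda r:r.fun)
    print("bottle fit",best.x,"1-IoU",best.fun);return best.x
E
python3 - <<'E'
from h import *
x=fitbottle(load("wrist7"),492.6,-243.5)
fitbottle(load("wrist7"),552,-120);fitbottle(load("wrist4"),552,-120)
rel([x[0],x[1],130],frame(-43.3+18.3+x[2] ))
E
```

```text
bottle fit [ 495.199  -242.4214    6.716 ] 1-IoU 0.04755824182060664
bottle fit [ 555.8373 -119.9839    7.0129] 1-IoU 0.2458568614576494
bottle fit [ 588.595  -159.3223   12.6239] 1-IoU 0.9653702201622248
row [0.0131 0.0256 0.119 ] [-0.0013  0.0014 -0.0197] | t 17.15 pos [ 474.  -244.9  219.3] j [ 0.128  0.511  0.438  1.863 -0.281  0.831  0.359] F [ 1.   0.6 -0.2] w 0.992 gf 0.0
```

Emit:
jog_arm(
  plan=[
    [[0.013,0.025,0.06,0,0,-0.02,85],[0.013,0.025,0.119,0,0,-0.02,85],[0.013,0.025,0.119,0,0,-0.02,85],[0.013,0.025,0.119,0,0,-0.02,85],[0.013,0.025,0.119,0,0,-0.02,85]],
  ],
)

```text
t: 17.65
position: [496.6, -242.4, 130.8]
eef_rot: [0.001, 0.81, 0.587, -0.001]
ft_force: [-0.1, -0.4, 0.3]
width: 1.0
grip_force: 0.0
```

Run:
```python
from h import *
rel([495.2,-242.4,66],frame(-18.3))
```

```text
row [-0.0003 -0.0017  0.0865] [-0.      0.002   0.0019] | t 17.65 pos [ 496.6 -242.4  130.8] j [ 0.168  0.654  0.361  1.895 -0.355  0.655  0.428] F [-0.1 -0.4  0.3] w 1.0 gf 0.0
```

Emit:
jog_arm(
  plan=[
    [[0,-0.001,0.03,0,0,0,85],[0,-0.001,0.06,0,0,0,85],[0,-0.001,0.086,0,0,0,85],[0,-0.001,0.086,0,0,0,85],[0,-0.001,0.086,0,0,0,50]],
  ],
  grip_force=30,
)

```text
t: 18.15
position: [495.5, -242.1, 66.1]
eef_rot: [0.001, 0.81, 0.587, -0.001]
ft_force: [-0.6, -0.2, -0.1]
width: 0.853
grip_force: 0.0
```

Emit:
jog_arm(
  plan=[
    [[0,0,0,0,0,0,40],[0,0,0,0,0,0,0],[0,0,0,0,0,0,0],[0,0,0,0,0,0,0],[0,0,0,0,0,0,0]],
  ],
  grip_force=30,
)

```text
t: 18.65
position: [495.1, -241.6, 65.3]
eef_rot: [-0.0, 0.81, 0.587, -0.001]
ft_force: [-0.3, 1.3, 6.3]
width: 0.315
grip_force: 29.1
```

Run:
```python
from h import *
rel([495.2,-242.4,66],frame(-18.3))
```

```text
row [-0.001   0.0005 -0.0009] [-0.001   0.0013  0.0021] | t 18.65 pos [ 495.1 -241.6   65.3] j [ 0.213  0.752  0.294  1.933 -0.408  0.516  0.474] F [-0.3  1.3  6.3] w 0.315 gf 29.1
```

Emit:
jog_arm(
  plan=[
    [[0,0,-0.03,0,0,0,0],[0,0,-0.08,0,0,0,0],[0,0,-0.13,0,0,0,0],[0,0,-0.18,0,0,0,0],[0,0,-0.195,0,0,0,0]],
  ],
)

```text
t: 19.15
position: [496.8, -242.3, 214.3]
eef_rot: [0.002, 0.81, 0.587, -0.0]
ft_force: [0.6, -1.0, -1.9]
width: 0.316
grip_force: 30.1
```

Run:
```python
from h import *
rel([429.3,244.5,211],frame(-43.3))
```

```text
row [ 0.589  -0.2874  0.0018] [0.0024 0.0013 0.2798] | t 19.15 pos [ 496.8 -242.3  214.3] j [ 0.118  0.541  0.431  1.823 -0.291  0.837  0.374] F [ 0.6 -1.  -1.9] w 0.316 gf 30.1
```

Emit:
jog_arm(
  plan=[
    [[0.024,-0.012,0,0,0,0.02,0],[0.07,-0.034,0,0,0,0.04,0],[0.118,-0.058,0,0,0,0.07,0],[0.165,-0.08,0,0,0,0.1,0],[0.212,-0.103,0,0,0,0.12,0]],
  ],
)

```text
t: 19.65
position: [470.1, -64.4, 209.8]
eef_rot: [-0.001, 0.862, 0.507, -0.002]
ft_force: [0.8, 0.5, -1.9]
width: 0.317
grip_force: 30.1
```

Run:
```python
from h import *
rel([429.3,244.5,211],frame(-43.3))
```

```text
row [ 0.3338 -0.2474 -0.0017] [-0.0022  0.0023  0.1587] | t 19.65 pos [470.1 -64.4 209.8] j [-0.281  0.456  0.506  2.022 -0.317  0.745 -0.088] F [ 0.8  0.5 -1.9] w 0.317 gf 30.1
```

Emit:
jog_arm(
  plan=[
    [[0.043,-0.032,-0.003,0,0,0.02,0],[0.086,-0.064,-0.005,0,0,0.05,0],[0.129,-0.096,-0.007,0,0,0.08,0],[0.172,-0.128,-0.007,0,0,0.1,0],[0.215,-0.16,-0.007,0,0,0.12,0]],
  ],
)

```text
t: 20.15
position: [443.0, 134.6, 215.0]
eef_rot: [-0.0, 0.905, 0.424, -0.002]
ft_force: [1.0, -0.4, -0.5]
width: 0.317
grip_force: 30.1
```

Run:
```python
from h import *
rel([429.3,244.5,213],frame(-43.3))
```

```text
row [ 0.1009 -0.1077  0.0026] [-0.0016  0.0027  0.0391] | t 20.15 pos [443.  134.6 215. ] j [-0.766  0.444  0.577  2.045 -0.349  0.753 -0.668] F [ 1.  -0.4 -0.5] w 0.317 gf 30.1
```

Emit:
jog_arm(
  plan=[
    [[0.03,-0.032,0,0,0,0.01,0],[0.06,-0.064,0,0,0,0.02,0],[0.085,-0.09,0,0,0,0.03,0],[0.101,-0.108,0,0,0,0.039,0],[0.101,-0.108,0,0,0,0.039,0]],
  ],
)

```text
t: 20.65
position: [428.7, 246.1, 214.5]
eef_rot: [-0.001, 0.917, 0.399, -0.003]
ft_force: [-0.3, 0.1, -1.7]
width: 0.313
grip_force: 30.1
```

Run:
```python
from h import *
from rig import ctrl
rel([429.3,244.5,213],frame(-43.3))
for i in range(3): print(np.round(ctrl.get_obs()["position"],1))
c=ctrl.capture("wrist");pickle.dump(c,open("pics/wrist8.pkl","wb"));cv2.imwrite("pics/wrist8.png",c["frame"])
a=np.radians(161.7);r=np.array([np.cos(a),np.sin(a)]);t=np.array([-r[1],r[0]])
P=[np.r_[np.array([429.3,244.5])+r*i*28+t*j*28,48] for i,j in((1,1),(1,-1),(-1,-1),(-1,1))]
print(fproj(c,P)); print(fproj(c,[[406.9,297.5,42],[379.9,216,42]]))
g=cv2.cvtColor(c["frame"],cv2.COLOR_BGR2GRAY)
e=np.int32(fproj(c,[[406.9,297.5,42],[379.9,216,42]]))
for u,v in e:
    w=g[max(v-20,0):v+21,u-20:u+21];print(w[::3,::3])
```

```text
row [-0.001  0.002  0.002] [-0.002   0.0027  0.0043] | t 20.65 pos [428.7 246.1 214.5] j [-0.981  0.492  0.588  1.969 -0.378  0.795 -0.926] F [-0.3  0.1 -1.7] w 0.313 gf 30.1
[428.7 246.1 214.5]
[428.7 246.1 214.5]
[428.7 246.1 214.5]
[[264.6572 229.6259]
 [240.2244 180.5128]
 [292.7297 156.6218]
 [315.4531 207.6352]]
[[225.2757 169.7963]
 [262.2453 243.1214]]
[[158 191 192 192 192 192 191 191 184 203 200 168 167 166]
 [192 192 191 192 191 191 191 193 192 204 201 198 197 166]
 [193 192 192 192 191 192 192 190 189 202 203 195 197 198]
 [193 190 191 190 191 191 190 191 189 201 202 198 198 197]
 [152 163 190 191 190 190 191 184 156 200 202 196 196 195]
 [150 151 151 151 174 176 146 143 146 176 193 194 196 195]
 [152 150 150 150 152  19  22  86 144 163 169 191 196 196]
 [151 152 151 152 112  17  15  17  17  64 129 187 197 196]
 [150 151 152 151 144  18  17  17  16 104  83 140 176 190]
 [151 150 151 151 151 110  17  17 143 121 151 159 170 123]
 [151 151 151 152 152 151 151 152 151 148 183 185  77  97]
 [151 151 151 151 152 151 151 151 151 150 177 185 113  66]
 [151 150 151 151 151 151 150
[... 216 characters left out ...]
9  89  88  89  88  89  89  92 110 139 165 169 172]
 [ 89  88  87  88  90  90  94 123 151 167 170 173 177 177]
 [ 89  90  91  91 107 135 159 157 152 136 134 133 129 137]
 [ 90  93 120 149 169 157 140 139 138 135 134 132 130 127]
 [135 158 168 172 148 142 141 139 138 136 134 131 128 125]
 [170 174 178 143 143 142 140 140 139 136 133 130 128 125]
 [179 179 145 143 143 142 140 140 137 134 132 129 126 123]
 [179 160 143 143 142 143 139 140 119 126 116 113 112 110]
 [176 117  70 118 142 143 139 112  85  94 104 127 125 108]
 [119  70  71  72  76 124  90 156 159 113  95  91  76  73]
 [ 55   7  32  72  64 116 157  87  85  84  80  78  76  74]
 [ 55   7  18  67  78 111  89  88  88  85  82  78  76  73]]
```

Emit:
jog_arm(
  plan=[
    [[-0.001,0.002,0.02,-0.002,0.003,0.004,0],[-0.001,0.002,0.05,-0.002,0.003,0.004,0],[-0.001,0.002,0.08,-0.002,0.003,0.004,0],[-0.001,0.002,0.11,-0.002,0.003,0.004,0],[-0.001,0.002,0.125,-0.002,0.003,0.004,0]],
  ],
)

```text
t: 21.2
position: [429.6, 239.3, 120.2]
eef_rot: [0.001, 0.919, 0.393, -0.001]
ft_force: [-0.5, -0.4, -2.1]
width: 0.318
grip_force: 30.1
```

Run:
```python
from h import *
from rig import ctrl
c=ctrl.capture("wrist");pickle.dump(c,open("pics/wrist9.pkl","wb"));cv2.imwrite("pics/wrist9.png",c["frame"])
rel([429.2,244.5,105],frame(-43.3))
```

```text
row [ 0.0051 -0.0048  0.0192] [ 0.0005  0.002  -0.0042] | t 21.25 pos [429.2 239.3 119.4] j [-0.877  0.629  0.465  2.065 -0.512  0.564 -0.81 ] F [-0.7 -0.3 -2.9] w 0.315 gf 30.1
```

Emit:
jog_arm(
  plan=[
    [[0.005,-0.005,0,0,0.002,-0.004,0],[0.005,-0.005,0,0,0.002,-0.004,0],[0.005,-0.005,0,0,0.002,-0.004,0],[0.005,-0.005,0,0,0.002,-0.004,0],[0.005,-0.005,0,0,0.002,-0.004,0]],
  ],
)

```text
t: 21.75
position: [430.5, 247.0, 122.3]
eef_rot: [-0.0, 0.918, 0.397, 0.003]
ft_force: [0.1, -1.3, -1.4]
width: 0.317
grip_force: 30.1
```

Run:
```python
from h import *
from rig import ctrl
rel([429.2,244.5,105],frame(-43.3))
P=[]
for i in range(4): ctrl.capture("top");P.append(ctrl.get_obs()["position"])
print(np.round(P,1))
```

```text
row [-0.0037  0.001   0.0231] [ 0.001  -0.0036  0.0011] | t 21.75 pos [430.5 247.  122.3] j [-0.888  0.625  0.465  2.058 -0.512  0.565 -0.815] F [ 0.1 -1.3 -1.4] w 0.317 gf 30.1
[[430.4 246.9 122.2]
 [430.3 246.9 122.1]
 [430.3 246.8 122. ]
 [430.3 246.8 121.9]]
```

Emit:
jog_arm(
  plan=[
    [[-0.003,0.001,0.005,0.001,-0.004,0,0],[-0.003,0.001,0.01,0.001,-0.004,0,0],[-0.003,0.001,0.01,0.001,-0.004,0,0],[-0.003,0.001,0.01,0.001,-0.004,0,0],[-0.003,0.001,0.01,0.001,-0.004,0,0]],
  ],
)

```text
t: 22.45
position: [429.3, 244.6, 114.3]
eef_rot: [0.0, 0.918, 0.397, -0.001]
ft_force: [-1.3, 0.2, -1.7]
width: 0.317
grip_force: 30.1
```

Run:
```python
from h import *
from rig import ctrl
for i in range(3): ctrl.capture("top")
rel([429.2,244.5,104],frame(-43.3))
```

```text
row [-0.0003  0.      0.0138] [-0.0001  0.0009  0.0009] | t 22.6 pos [429.4 244.7 114.4] j [-0.878  0.638  0.454  2.062 -0.519  0.554 -0.806] F [ 0.5  1.3 -1.6] w 0.321 gf 30.1
```

Emit:
jog_arm(
  plan=[
    [[0,0,0.003,0,0,0,0],[0,0,0.006,0,0,0,0],[0,0,0.009,0,0,0,0],[0,0,0.012,0,0,0,0],[0,0,0.012,0,0,0,0]],
  ],
)

```text
t: 23.1
position: [429.1, 244.5, 104.9]
eef_rot: [0.0, 0.918, 0.397, -0.001]
ft_force: [-0.2, 0.2, -1.9]
width: 0.316
grip_force: 30.1
```

Run:
```python
from h import *
from rig import ctrl
for i in range(2): ctrl.capture("top")
rel([429.2,244.5,101.5],frame(-43.3))
```

```text
row [-0.0001 -0.      0.005 ] [-0.0002  0.0011  0.0009] | t 23.2 pos [429.3 244.6 105.2] j [-0.867  0.653  0.439  2.068 -0.532  0.533 -0.795] F [-0.1 -0.6 -1.9] w 0.319 gf 30.1
```

No rim contact, and the foot is now below the rim top. Lowering to the floor.

Emit:
jog_arm(
  plan=[
    [[0,0,0.001,0,0,0,0],[0,0,0.002,0,0,0,0],[0,0,0.003,0,0,0,0],[0,0,0.004,0,0,0,0],[0,0,0.004,0,0,0,0]],
  ],
)

```text
t: 23.7
position: [429.2, 244.6, 102.2]
eef_rot: [0.0, 0.918, 0.397, -0.001]
ft_force: [-0.4, 0.3, -1.2]
width: 0.316
grip_force: 30.1
```

Run:
```python
from h import *
from rig import ctrl
rel([429.2,244.5,101.5],frame(-43.3))
```

```text
row [-0.0001  0.0001  0.0009] [-0.0002  0.0011  0.0009] | t 23.7 pos [429.2 244.6 102.2] j [-0.863  0.658  0.433  2.069 -0.536  0.526 -0.791] F [-0.4  0.3 -1.2] w 0.316 gf 30.1
```

Emit:
jog_arm(
  plan=[
    [[0,0,0.001,0,0,0,0],[0,0,0.001,0,0,0,0],[0,0,0.002,0,0,0,0],[0,0,0.002,0,0,0,0],[0,0,0.002,0,0,0,0]],
  ],
)

```text
t: 24.2
position: [429.3, 244.8, 101.3]
eef_rot: [-0.0, 0.918, 0.397, -0.001]
ft_force: [-1.0, -0.4, 5.3]
width: 0.315
grip_force: 30.7
```

Run:
```python
from h import *
from rig import ctrl
rel([429.2,244.5,101.5],frame(-43.3))
```

```text
row [-0.0004  0.0001 -0.0003] [-0.0004  0.0006  0.0008] | t 24.2 pos [429.3 244.8 101.3] j [-0.862  0.659  0.431  2.07  -0.538  0.523 -0.79 ] F [-1.  -0.4  5.3] w 0.315 gf 30.7
```

Floor contact at exactly the expected height. Release and retreat.

Emit:
jog_arm(
  plan=[
    [[0,0,0,0,0,0,28],[0,0,0,0,0,0,32],[0,0,0,0,0,0,38],[0,0,0,0,0,0,46],[0,0,0,0,0,0,46]],
  ],
)

```text
t: 24.7
position: [429.3, 244.6, 100.7]
eef_rot: [0.0, 0.918, 0.397, -0.001]
ft_force: [-0.4, -0.0, 0.5]
width: 0.535
grip_force: 0.0
```

Emit:
jog_arm(
  plan=[
    [[0,0,-0.01,0,0,0,46],[0,0,-0.03,0,0,0,46],[0,0,-0.06,0,0,0,46],[0,0,-0.11,0,0,0,46],[0,0,-0.16,0,0,0,46]],
  ],
)

```text
t: 25.2
position: [429.1, 244.3, 222.2]
eef_rot: [0.0, 0.918, 0.397, -0.001]
ft_force: [1.5, 0.4, 0.2]
width: 0.54
grip_force: 0.0
```

Run:
```python
from h import *
from rig import ctrl
c=ctrl.capture("wrist");pickle.dump(c,open("pics/wrist10.pkl","wb"));cv2.imwrite("pics/wrist10.png",c["frame"])
rel([400,244.5,220],frame(-43.3))
```

```text
row [-0.0307 -0.0308  0.0099] [ 0.0012 -0.0045  0.0001] | t 25.25 pos [432.6 245.4 227.6] j [-0.995  0.474  0.611  1.957 -0.37   0.814 -0.935] F [1.8 1.5 3.1] w 0.537 gf 0.0
```

Run:
```python
from h import *
from rig import ctrl
c=ctrl.capture("wrist");g=cv2.cvtColor(c["frame"],cv2.COLOR_BGR2GRAY)
print(np.round(ctrl.get_obs()["position"],1),ctrl.get_obs()["ft_force"])
e=fproj(c,[[429.2,244.6,130]])[0];t=np.arange(0,6.28,.1);rr=np.linalg.norm(fproj(c,[[443.2,244.6,130]])[0]-e);print("pred",e,"r",rr)
u,v=np.int32(e);w=g[v-55:v+56,u-55:u+56];w=cv2.medianBlur(w,3)
for p2 in(20,14):
    h=cv2.HoughCircles(w,cv2.HOUGH_GRADIENT,1,15,param1=80,param2=p2,minRadius=int(rr-5),maxRadius=int(rr+5))
    if h is not None:
        for q in h[0][:3]:
            uv=q[:2]+[u-55,v-55];print("circle",uv,q[2],"world@130",fback(c,[uv],130)[0])
        break
print(w[::6,::5])
```

```text
[432.4 245.6 225.5] [ 0.3025  0.6415 -0.0897]
pred [273.6102 219.7174] r 17.68463966210579
circle [271.5 219.5] 18.1 world@130 [428.124  245.8618 130.    ]
[[180 172 158 191 185 186 185 184 184 155 155 144 145 154 146  71  66  66
   67  66  66 168 176]
 [ 16  17  82 160 185 185 185 185 183 162 162 179 156 151 153  57  67  66
   66  65  95 178 178]
 [ 16  15  88  78 163 161 151 162 159 183 159 159 159 151  68  38  66  65
   65  66 176 182 184]
 [142 142 142 172  95  72 159 118  81 137 159 160 183 186  78  93  54 146
  134  99 182 177 174]
 [141 142 142 142 173  61  82  82  84 131 129 124 118 167 160  60  56  99
  178 176 178 182 178]
 [142 142 141 142 171 129 130 168 134 132 126 114 108 105  98  91  92  56
  180 179 179 181 182]
 [142 142 141 142 165 173 173 172 133 118  80  72  64  59  91  85  61  61
   98 183 181 178 181]
 [142 142 145 169 169 197 151 129 130  84 170 171 170  73  56  78  89  30
   54 114 178 175 182]
 [158 169 169 169 169 169 197 137 110 170 170 170 169 168 122  76 110  94
   55  68 103  59 117]
 [169 169 169 169 169 169 169 195 170 170 169 169 169 168 167 110 110  
[... 199 characters left out ...]
 53  53  62  59  57]
 [169 169 169 169 169 169 169 169  21  37 111 113 130 175 177 177  52  61
   52  52 107 112 106]
 [169 169 169 169 169 169 169  51  15  14 168 195 180 179 179 133  60  53
   53  79  93  78  76]
 [168 169 169 169 169 169 169 169  15  74 169 169 177 192 181 101 168  53
   54  76  69  65  63]
 [169 169 169 169 169 169 169 169 169 169 169 169 169 169 173 110  75  84
  158  72  63  56  57]
 [ 52  50 111 169 169 169 169 169 169 168 169 169 169 169 169 169 171  88
  193 127  57  54   9]
 [ 52   6  17 169 169 169 169 169 169 169 169 169 169 169 169 169 169 160
  197 137  89  53   5]
 [ 51   5   6 169 169 169 169 169 169 169 169 169 169 169 169 169 169 169
  169 169 160 107   3]]
```

The cap's top circle sits within 2 mm of the bay centre at the expected size, so the bottle is upright and seated. The gripper is clear.

```bash
python3 -c "
from rig import ctrl
print(ctrl.sign_off())"
```

```text
the job is handed in; nothing more can be done
None
```

The job is handed in, with no verdict returned: the empty bay is clicked in at the gate, and the fallen bottle was stood up on the tray, let go, re-gripped and set down in the bay. The last camera check put its cap within 2 mm of the bay centre, and no contact showed on the neighbours, tip box or beaker, though I didn't re-measure them.

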